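# Change the draining grille of the slide-staining bath

### The job

Change over the grilles of the slide-staining bath: unhook the used grille from the bath and lean it on the drying rack, and lean there too all the washed grilles that lie flat along the front of the worktop, side by side, each with its short edge in the rack's front groove and its back against the rail so that it stands at the draining slope of about 55 degrees, tab to the front, without sliding. Then fit the clean grille that lies ready on the grey mat on the draining board, beside the bath: tuck one short edge under the bath's front lip and lower the other edge until it lies flat on both ledges. Leave the specimen cup and the timer where they are.

Things in the scene. Friction and masses are not known exactly. Their poses are not given: they have to be found in the camera images.
- bath: Stainless staining bath, fixed on the draining board, 124 (its x) x 85 (y) x 47 mm, walls 4 mm. Origin: centre of its underside; x to its back (away from the robot), z up. Inside 116 (x -58 to 58 mm) x 77 mm. Ledges 10 mm wide at front and back end, tops at z = 32 mm, carry the grille; side and back walls end at z = 44 mm. Seated, a grille's origin is at x and y within 3 mm of 0, z = 32 mm.
- bath_lip (a point): Middle of the lower free edge of the bath's front lip, at x = -44, z = 44 mm of the bath. The lip is 3 mm thick, covers x = -58 to -44 mm, 12 mm above the ledge. From lip to back wall is 102 mm: a grille goes in or out only with its back edge raised about 10 degrees, moving lengthwise some 16 mm to get its front edge under the lip or out from under it.
- used_grille: Used grille, in the bath at the start. Slotted steel plate 110 (its x) x 72 (y) x 6 mm, both ends alike, with a black grip tab standing up in the middle of its upper side: 36 long (x), 10 thick (y), 38 mm tall (top 44 mm over the underside). Origin: centre of the underside; z: normal on the tab side. Pinch the tab across its 10 mm; the hand may tilt along the tab. 0.1 to 0.2 kg.
- clean_grille: Clean grille, lying flat, tab up, on a thin grey mat (6 mm) on the draining board left of the bath, its length across (yaw about 90 degrees); same make as the used grille (110 x 72 x 6 mm with the black upright tab), same origin and axes, 0.1 to 0.2 kg
- washed_1: A washed grille, lying flat, tab up, on the worktop in front of the rack (may be absent); same make as the used grille (110 x 72 x 6 mm with the black upright tab), same origin and axes, 0.1 to 0.2 kg
- washed_2: Another washed grille, further left, lying flat, tab up, in front of the rack (may be absent); same make as the used grille (110 x 72 x 6 mm with the black upright tab), same origin and axes, 0.1 to 0.2 kg
- washed_3: Another washed grille, lying flat, tab up, on the strip of worktop between the robot and the bath, its length across (yaw about 90 degrees; may be absent); same make as the used grille (110 x 72 x 6 mm with the black upright tab), same origin and axes, 0.1 to 0.2 kg
- rack: Drying rack, fixed on the worktop left of the sink: white base 100 (x from -47 to 53 mm) x 328 mm (y), top at z = 6 mm, three low ribs, a steel rail behind. Origin: centre of the underside; x to its back (away from the robot), z up. Room for four grilles side by side, middles 79 mm apart (y = -118, -39, 39, 118 mm). A grille at 55 degrees has its origin near x = 16, z = 51 mm of the rack.
- rack_groove (a point): Middle of the floor of the front groove, which runs along the rack's y: 15 mm wide between two ribs 5 mm thick and 8 mm high, at x = -18.4, z = 6 mm of the rack. A grille with its underside's lower edge 2.5 mm behind this line stands at 55 degrees on the rail, 0.6 degree steeper for each mm further back. The like groove 20 mm behind is too steep and is not used here.
- rack_rail (a point): Middle of the rail the grilles lean on: steel bar of 5 mm radius along the rack's y at x = 35, z = 70 mm of the rack, on end posts at y = -158 and 158 mm.
- cup: Specimen cup with screw cap, 62 mm across, 68 mm high, standing on the worktop at the left, beside the washed grilles: leave standing. Origin: centre of its underside.
- timer: White bench timer, 76 x 76 x 22 mm, lying on the worktop to the right, in front of the sink: leave it there. Origin: centre of its underside.

How it is judged:
By the outcome, as a careful person would: the job done as asked, in the order asked, and still so for the second after the job is handed in, with the robot touching nothing.
Of washed_1, washed_2, washed_3 only 2 to 3 are there at a start; the rules pass over those that are not, and their reading is None.
At some moment in a run one of clean_grille may be knocked a few centimetres aside while the robot is not near it.
Once in a run the grip may slacken for a moment while it holds something.
It also fails if it takes over 210 s, if anything falls off the work surface, if the arm or the gripper's body presses on something with over 40 N, if the wrist force passes 120 N, or if a joint passes its speed limit or range.

### The arm

A 6-joint arm with a two-finger parallel gripper is mounted at the origin on a cart in front of the work surface, level with it; the furniture and walls round the work are solid. World frame = base frame: x ahead of the robot, y to its left, z up, the work surface at z = 0. Lengths are in m, angles in rad, forces in N, time in s.
With the tool pointing down it reaches from about 0.325 to 0.9 m from the base axis. Payload 6.1 kg.
Tool frame: the origin (TCP) lies midway between the tips of the shut fingers; the grasp point (between the pads) lies 19 mm behind it; z points along the fingers, y is the line along which they close (so a half turn about z gives the same grasp; the last joint's range is limited). The gripper opens to 85 mm and grips with 20 to 120 N. Pads are 22 mm wide; open, the fingers measure 114 mm over their backs; the gripper's body (76 mm by 85 mm) begins 54 mm behind the grasp point. The pads swing forward as they close: fully open they stand 13 mm farther back than shut.
Start: joints at [1.129, 0.22, 1.526, -0, 1.395, -0.126], TCP at [0.194, 0.594, 0.231] pointing down, gripper open.
Joint ranges: [-2.98, 2.98], [-0.91, 2.08], [0.09, 2.57], [-1.24, 4.39], [0.2, 2.65], [-2.68, 2.68]. Speed limits (rad/s): [2.57, 2.57, 3.01, 3.14, 3.14, 3.14].

### API

Orientations are given as a unit quaternion [w, x, y, z].
In Python, from rig import env, claw, viewer, close_job gives the robot as it stands. The module is installed in compiled form; this text tells all that it offers. Calls block until the motion is done:
- env.move_to(position, orientation): joint-space move of the TCP to a pose.
- env.move_l(position, orientation=None, velocity=0.15, max_force=None): straight line of the TCP; orientation=None keeps the orientation; velocity is the mean speed in m/s. With max_force (N) it stops when the force on the tool has changed by that much, and returns True; else False.
- env.goto_joints(angles): joint-space move.
- claw.command_gripper(opening, effort=None): finger opening in m; effort is the grip in N (None keeps the last); returns when the fingers have stopped.
- env.hold(seconds).
- env.inverse_kinematics(position, orientation): joint angles nearest the present ones, or None.
- env.get_obs(): the state.
- viewer.grab_frame(name): name is "side" or "top" or "wrist"; returns (picture, depth): 420x560x3 uint8, red, green, blue; 420x560 float32, m along the optical axis (not along the pixel's ray), 0 where there is no reading.
- viewer.camera_model(name): a dict with "intrinsics" (3x3 intrinsics, pixels), "R" (3x3) and "t" (3): a world point X has camera coordinates R X + t. Camera axes: x right, y down, z forward; pixel columns grow to the right and rows downward; lengths in m; the calibration is good to about 2 mm. A picture is of the moment at which its call begins: read the wrist's pose just before it. camera_model takes no time and is no camera call; for the wrist camera it gives the pose at the moment of the call.
A pose or a line that the arm cannot do raises env.IKError and nothing moves.
- close_job(): hands the job in; it is judged then, once.
The state is a dict: "clock": time; "qpos": joint angles; "qvel": joint speeds; "effort": joint torques, N m; "ee_pos": TCP position; "tcp_rot": TCP orientation; "contact_force": force on the tool from outside, world axes, zero at the start; "wrist_torque": the same for the moment, N m; "gripper_width": finger opening in m; "gripper_force": force on a finger pad.
Only numpy, scipy, OpenCV 4.12 (cv2) and the standard library are available. Lean on these libraries where they do the work, as an engineer would, in place of code of your own. Each camera call takes 0.05 s, during which the arm holds its last target. There are 200 camera calls.

## Working session

There is one attempt and no reset: what is moved stays moved. The work goes in short steps, each a Python script; the robot and the scene stay as the last script left them, time stands still between calls to the robot, and variables do not carry over. Pictures are saved under pics/ and viewed, at most 14 in all, crops included, and the job is handed in when it is done.

```bash
mkdir -p pics; python3 - <<'E'
from rig import env,claw,viewer
import cv2,numpy as np
for n in("top","side"):
    im,d=viewer.grab_frame(n); cv2.imwrite(f"pics/{n}0.png",im[:,:,::-1]); np.savez(f"pics/{n}0.npz",im=im,d=d)
    c=viewer.camera_model(n);print(n,c["intrinsics"].tolist(),np.round(-c["R"].T@c["t"],3),np.round(c["R"],2).tolist())
o=env.get_obs();print(o["clock"],o["ee_pos"],o["tcp_rot"],o["gripper_width"])
E
```

```text
top [[399.45642738384095, 0.0, 282.751097985012], [0.0, 399.45642738384095, 209.22547411092665], [0.0, 0.0, 1.0]] [0.383 0.036 1.456] [[0.02, -1.0, 0.0], [-0.99, -0.02, -0.1], [0.1, 0.0, -0.99]]
side [[434.91745201486293, 0.0, 286.81096541231176], [0.0, 434.91745201486293, 211.57663225225812], [0.0, 0.0, 1.0]] [ 0.219 -0.938  0.997] [[0.94, -0.34, -0.01], [-0.23, -0.63, -0.75], [0.25, 0.7, -0.67]]
0.1 [0.19386653 0.59359127 0.23030125] [-2.55370388e-04  1.57246896e-01  9.87558929e-01 -8.42305434e-04] 0.0854390583283563
```

View pics/top0.png

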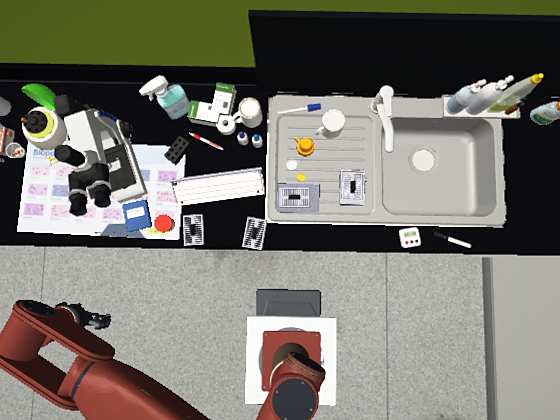

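View pics/side0.png

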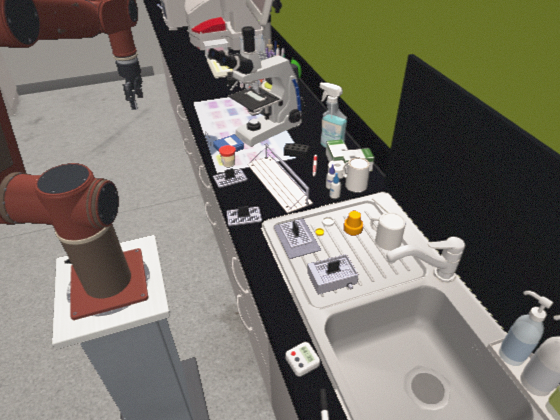

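The top view shows the rack at about (217,187), washed grilles at (255,233) and (193,230), and the cup at (163,223). The clean grille is at (297,196) and the bath with the used grille at (353,187). There is no washed_3 on the strip in front of the bath.

```bash
cat > h.py <<'E'
from rig import env,claw,viewer
import cv2,numpy as np
from scipy.spatial.transform import Rotation as R
def cloud(n,save=None):
    c=viewer.camera_model(n); im,d=viewer.grab_frame(n)
    if save: cv2.imwrite(f"pics/{save}.png",im[:,:,::-1])
    return im,toworld(c,d),d
def toworld(c,d):
    K=c["intrinsics"];v,u=np.mgrid[:d.shape[0],:d.shape[1]]
    P=np.stack([(u-K[0,2])/K[0,0]*d,(v-K[1,2])/K[1,1]*d,d],-1)
    W=(P-c["t"])@c["R"]; W[d<=0]=np.nan
    return W
def quat(r): q=r.as_quat(); return [q[3],q[0],q[1],q[2]]
def tool(yaw,tilt=0.):
    """tool down with tool x along heading yaw (y closes across); tilt>0 leans the fingers' tips toward -heading"""
    return R.from_euler('z',yaw)*R.from_euler('y',tilt)*R.from_euler('x',np.pi)
E
python3 - <<'E'
from h import *
z=np.load("pics/top0.npz");W=toworld(viewer.camera_model("top"),z["d"])
for n,(u,v) in dict(w1=(255,233),w2=(193,230),cup=(163,223),clean=(293,196),bath=(353,187),rack=(217,187),rackL=(172,190),rackR=(262,183),timer=(409,237),edge=(300,245),strip=(350,240)).items(): print(n,np.round(W[v,u],3))
c=viewer.camera_model("wrist");o=env.get_obs()
T=R.from_quat(np.roll(o["tcp_rot"],-1)).as_matrix()
print("cam in tool",np.round(T.T@(-c["R"].T@c["t"]-o["ee_pos"]),3),np.round(c["R"]@T,2).tolist(),c["intrinsics"][0,0])
for i,(x,y) in enumerate([(.42,.33),(.42,.12),(.42,-.1)]):
  for yaw in(0,np.pi):
    try:print(x,y,yaw,np.round(env.inverse_kinematics([x,y,.3],quat(tool(yaw))),2))
    except Exception as e:print(e)
E
```

```text
w1 [0.445 0.134 0.026]
w2 [0.451 0.358 0.019]
cup [0.471 0.452 0.068]
clean [0.578 0.001 0.045]
bath [ 0.609 -0.207  0.077]
rack [0.612 0.28  0.004]
rackL [0.598 0.446 0.   ]
rackR [0.628 0.115 0.013]
timer [nan nan nan]
edge [ 0.405 -0.029 -0.01 ]
strip [ 0.427 -0.21  -0.001]
cam in tool [ 0.072 -0.001 -0.143] [[0.0, 1.0, -0.0], [-0.96, 0.0, -0.28], [-0.28, 0.0, 0.96]] 325.547885040322
0.42 0.33 0 [ 0.52 -0.04  1.67 -0.    1.5   2.09]
0.42 0.33 3.141592653589793 [ 0.52 -0.04  1.67  0.    1.5  -1.05]
0.42 0.12 0 [ 0.1  -0.29  1.89 -0.    1.53  1.67]
0.42 0.12 3.141592653589793 [ 0.1  -0.29  1.89  0.    1.53 -1.47]
0.42 -0.1 0 [-0.42 -0.3   1.9  -0.    1.54  1.15]
0.42 -0.1 3.141592653589793 [-0.42 -0.3   1.9   0.    1.54 -1.99]
```

```bash
python3 - <<'E'
from h import *
for i,(x,y,z) in enumerate([(.56,.28,.3),(.60,-.10,.3)]):
    env.move_to([x,y,z],quat(tool(0))); env.hold(.3)
    im,W,d=cloud("wrist",f"w{i}"); np.savez(f"pics/w{i}.npz",im=im,W=W,d=d)
    hm=np.clip((np.nan_to_num(W[...,2])+.02)/.12,0,1)*255
    cv2.imwrite(f"pics/w{i}h.png",hm.astype(np.uint8))
a=[cv2.imread(f"pics/w{i}.png") for i in(0,1)]
b=[cv2.cvtColor(cv2.imread(f"pics/w{i}h.png",0),cv2.COLOR_GRAY2BGR) for i in(0,1)]
cv2.imwrite("pics/grid.png",cv2.resize(np.vstack([np.hstack(a),np.hstack(b)]),(800,600)))
print(env.get_obs()["clock"],env.get_obs()["qpos"])
E
```

```text
4.0 [-2.93632871e-01  1.45050699e-01  1.48451457e+00  4.65202528e-05
  1.51200985e+00  1.27613318e+00]
```

View pics/grid.png

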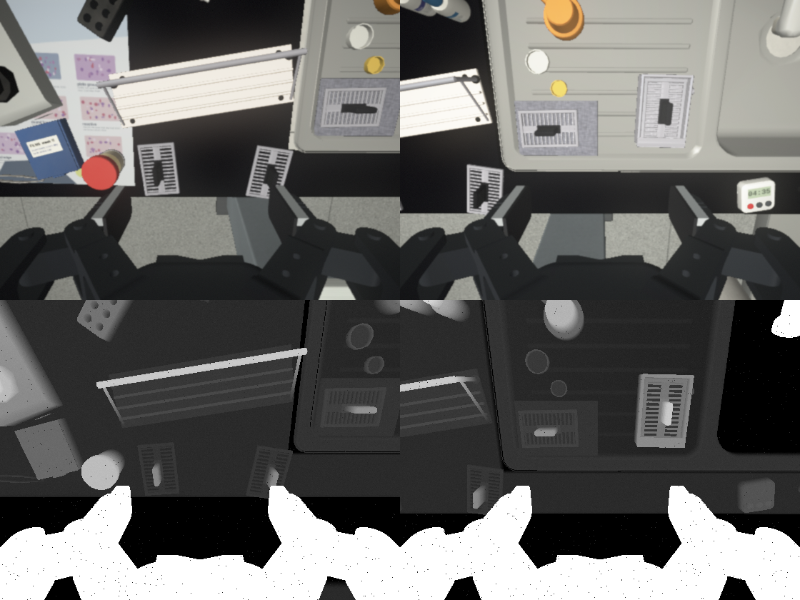

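Both wrist views show everything I need. In the grid picture the rack is at (200,85), w2 at (158,170), w1 at (270,172), the clean grille at (548,130) and the bath at (663,110). The depth is clean.

```bash
cat > fit.py <<'E'
from h import *
def roi(W,x0,x1,y0,y1,z0,z1):
    m=(W[...,0]>x0)&(W[...,0]<x1)&(W[...,1]>y0)&(W[...,1]<y1)&(W[...,2]>z0)&(W[...,2]<z1); return W[m]
def rect(P):
    (c,s,a)=cv2.minAreaRect((P[:,:2]*1000).astype(np.float32)); 
    if s[0]<s[1]: s=s[::-1];a+=90
    return np.round(c,1),np.round(s,1),round((a+90)%180-90,1)
def tab(W,x,y,zb,r=.045):
    """tab of a flat grille near x,y on a surface at zb"""
    P=roi(W,x-r,x+r,y-r,y+r,zb+.02,zb+.06); zt=np.percentile(P[:,2],97)
    T=P[P[:,2]>zt-.004]; return rect(T),round(float(zt),4),len(T)
def plate(W,x,y,z0,z1,r=.075):
    P=roi(W,x-r,x+r,y-r,y+r,z0,z1); return rect(P),len(P),round(float(np.median(P[:,2])),4)
E
python3 - <<'E'
from fit import *
A=np.load("pics/w0.npz")["W"];B=np.load("pics/w1.npz")["W"]
print("table",np.nanmedian(roi(A,.45,.52,.2,.3,-.02,.02)[:,2]),np.nanmedian(roi(B,.4,.45,-.15,-.05,-.02,.02)[:,2]))
P=roi(B,.5,.75,-.3,.1,-.03,.03);h,e=np.histogram(P[:,2],bins=60);print("board z hist",[(round(e[i],4),h[i]) for i in np.argsort(-h)[:8]])
for n,W,x,y,zb in(("w1",A,.445,.134,0),("w2",A,.451,.358,0),("clean",A,.58,.0,0),("cleanB",B,.58,.0,0),("used",B,.60,-.205,.032)):
    print(n,"tab",tab(W,x,y,zb))
for n,W,x,y in(("w1",A,.445,.134),("w2",A,.451,.358)): print(n,"plate",plate(W,x,y,.0035,.012))
for W in(A,B): print("clean plate",plate(W,.578,.0,.0075+.0,.02))
P=roi(B,.5,.7,-.3,-.12,.03,.05);print("bath rim",rect(P),np.percentile(P[:,2],[50,90,98]))
print("seated plate z",np.percentile(roi(B,.57,.64,-.24,-.18,.03,.05)[:,2],[25,50,75]))
P=roi(A,.5,.75,.1,.46,.062,.09);c=np.polyfit(P[:,1],P[:,0],1);print("rail",len(P),c,np.degrees(np.arctan(-c[0])),P[:,1].min(),P[:,1].max(),np.percentile(P[:,2],[50,98]))
P=roi(A,.5,.72,.09,.47,.0035,.02);print("rack base",rect(P),np.percentile(P[:,2],[10,50,90]))
E
```

```text
table 0.00010640067016657897 2.9123420431492872e-05
board z hist [(np.float64(-0.0026), np.int64(4767)), (np.float64(-0.002), np.int64(4457)), (np.float64(-0.0032), np.int64(4415)), (np.float64(0.0042), np.int64(3914)), (np.float64(-0.0014), np.int64(3586)), (np.float64(0.0048), np.int64(3310)), (np.float64(0.0036), np.int64(3234)), (np.float64(-0.0038), np.int64(3168))]
w1 tab ((array([451. , 139.8]), array([26.3, 10.4]), -8.6), 0.0449, 135)
w2 tab ((array([454.8, 362.8]), array([34.7,  9.9]), 4.6), 0.0453, 174)
clean tab ((array([579.8,  -2. ]), array([35.5,  9.8]), -89.4), 0.0495, 238)
cleanB tab ((array([579.7,  -3.1]), array([34.7, 10. ]), -88.5), 0.0493, 221)
used tab ((array([ 617.1, -209.1]), array([35.4, 10. ]), -1.0), 0.0756, 258)
w1 plate ((array([457.8, 120.4]), array([140.2, 108.3]), -9.1), 2267, 0.0053)
w2 plate ((array([453. , 379.2]), array([110.5, 105.4]), 4.6), 2277, 0.0055)
clean plate ((array([598.1,  -9.7]), array([127.5, 109.3]), -89.1), 3266, 0.0098)
clean plate ((array([586.7,   5.3]), array([131.3, 125.7]), 1.1), 2799, 0.01)
bath rim (array([ 616.2, -209.5]), array([124.6,  86.6]), -1.5) [0.03689275 0.04556835 0.04654236]
seated plate z [0.03497917 0.03571533 0.0368407 ]
rail 2947 [-0.20415342  0.70055138] 11.538569365227733 0.12074157676418906 0.4592612483544747 [0.07410679 0.07622812]
rack base (array([609.9, 268.9]), array([357.8, 219.8]), 90.0) [0.00505939 0.00636162 0.01367209]
```

```bash
python3 - <<'E'
from fit import *
A=np.load("pics/w0.npz")["W"];B=np.load("pics/w1.npz")["W"]
P=roi(A,.5,.75,.1,.46,.066,.09)
for _ in range(3):
    c=np.polyfit(P[:,1],P[:,0],1); r=P[:,0]-np.polyval(c,P[:,1]); P=P[abs(r)<.006]
th=np.arctan(-c[0]);print("rail yaw",np.degrees(th),len(P))
ex=np.array([np.cos(th),np.sin(th)]);ey=np.array([-ex[1],ex[0]])
t=P[:,:2]@ey;xr=np.median(P[:,:2]@ex);print("rail along",t.min(),t.max(),"rail xr",xr)
Q=A.reshape(-1,3);Q=Q[np.isfinite(Q[:,0])];X=Q[:,:2]@ex-xr+.035;Y=Q[:,:2]@ey
m=(X>-.08)&(X<.08)&(Y>t.min()-.02)&(Y<t.max()+.02)&(Q[:,2]>.004)&(Q[:,2]<.0085)
for pr in(X[m],Y[m]): h,e=np.histogram(pr,bins=np.arange(pr.min(),pr.max()+.004,.004));k=np.where(h>.3*np.median(h[h>0]))[0];print("base extents",e[k[0]],e[k[-1]+1])
mi=m=(X>-.05)&(X<.03)&(Y>t.min()+.05)&(Y<t.max()-.05)&(Q[:,2]>.0115)&(Q[:,2]<.02)
h,e=np.histogram(X[mi]*1000,bins=np.arange(-50,30,2));print("ribs",[(int(e[i]),int(h[i])) for i in range(len(h)) if h[i]>20])
yc=(t.min()+t.max())/2
O=ex*(xr-.035)+ey*yc;print("rack origin",O)
dn=np.radians(55)
for slot in(-.118,-.039,.039,.118):
  for phi in(0,-15,-25):
    f=np.radians(phi)
    G=np.array([*(O+ex*.016+ey*slot),.051])
    n=np.array([*(-np.sin(dn)*ex),np.cos(dn)]); rt=tool(th,-(dn+f))
    tz=rt.as_matrix()[:,2]; p=G+n*.030+tz*.019
    q=env.inverse_kinematics(p,quat(rt)); print(slot,phi,np.round(tz,2),None if q is None else np.round(q,2))
for x,y,z in((.617,-.209,.045),(.45,.14,.01),(.455,.363,.01)):
  for phi in(0,-15,-25):
    q=env.inverse_kinematics([x,y,z],quat(tool(0,-np.radians(phi))));print(x,y,phi,None if q is None else np.round(q,2))
E
```

```text
rail yaw 9.592009137139318 2323
rail along 0.0073140618355440334 0.32876110911876777 rail xr 0.6826851544524641
base extents -0.04788444280593376 0.05611555719406633
base extents -0.012663106250769716 0.3313368937492303
ribs [(-32, 34), (-30, 200), (-28, 269), (-26, 148), (-12, 38), (-10, 223), (-8, 274), (-6, 141), (8, 44), (10, 236), (12, 277), (14, 138)]
rack origin [0.61062974 0.27361287]
-0.118 0 [ 0.81  0.14 -0.57] [ 0.09  0.2   2.28  2.94  0.31 -1.42]
-0.118 -15 [ 0.63  0.11 -0.77] None
-0.118 -25 [ 0.49  0.08 -0.87] [0.11 0.18 2.04 0.08 0.39 1.45]
-0.039 0 [ 0.81  0.14 -0.57] [ 0.3   0.24  2.24  3.5   0.31 -1.84]
-0.039 -15 [ 0.63  0.11 -0.77] None
-0.039 -25 [ 0.49  0.08 -0.87] [ 0.27  0.21  2.   -0.13  0.4   1.78]
0.039 0 [ 0.81  0.14 -0.57] [ 0.48  0.29  2.16  3.96  0.35 -2.17]
0.039 -15 [ 0.63  0.11 -0.77] [ 0.45  0.25  2.05 -0.81  0.25  2.59]
0.039 -25 [ 0.49  0.08 -0.87] [ 0.42  0.27  1.94 -0.3   0.44  2.06]
0.118 0 [ 0.81  0.14 -0.57] [ 0.65  0.37  2.05  4.29  0.43 -2.4 ]
0.118 -15 [ 0.63  0.11 -0.77] None
0.118 -25 [ 0.49  0.08 -0.87] [ 0.56  0.34  1.84 -0.41  0.5   2.28]
0.617 -0.209 0 [-0.45  0.47  1.58 -0.    1.09  1.12]
0.617 -0.209 -15 [-0.4   0.65  1.34 -0.1   1.4   1.2 ]
0.617 -0.209 -25 [-0.37  0.79  1.16 -0.15  1.6   1.23]
0.45 0.14 0 [ 0.13  0.15  2.07 -0.    0.92  1.7 ]
0.45 0.14 -15 [0.11 0.34 1.86 0.03 1.2  1.67]
0.45 0.14 -25 [0.1  0.48 1.72 0.04 1.38 1.66]
0.455 0.363 0 [ 0.54  0.38  1.79 -0.    0.98  2.11]
0.455 0.363 -15 [0.47 0.53 1.59 0.12 1.25 1.99]
0.455 0.363 -25 [0.43 0.65 1.46 0.18 1.44 1.94]
```

The rack fit agrees with the given geometry: ribs at -28, -8 and 12 mm, yaw 9.6°. A grasp with the hand tilted 25° has IK solutions at the pick and rack poses. Starting with the used grille.

```bash
cat > ops.py <<'E'
from fit import *
RO=np.array([.61063,.27361]);RY=np.radians(9.59);PHI=np.radians(-25);H=.031
BO=np.array([.6162,-.2095]);BY=np.radians(-1.2)
def frame(yaw,dn): # grille axes as columns
    return (R.from_euler('z',yaw)*R.from_euler('y',-np.radians(dn))).as_matrix()
def tcp(G,yaw,dn,phi=PHI):
    rt=tool(yaw,-(np.radians(dn)+phi)); n=frame(yaw,dn)[:,2]
    return np.asarray(G)+n*H+rt.as_matrix()[:,2]*.019,quat(rt)
def goL(G,yaw,dn,v=.1,f=None,phi=PHI): p,q=tcp(G,yaw,dn,phi); return env.move_l(p,q,v,f)
def goJ(G,yaw,dn,phi=PHI): env.move_to(*tcp(G,yaw,dn,phi))
def now(yaw,dn,phi=PHI):
    """grille origin implied by the TCP"""
    return env.get_obs()["ee_pos"]-tcp([0,0,0],yaw,dn,phi)[0]
def check(yaw,dn,phi=PHI,name=None):
    """held grille in the assumed grille frame: expect z=.006 plane, x to .055, y +-.036"""
    env.hold(.2);G=now(yaw,dn,phi);im,W,d=cloud("wrist",name)
    P=(W.reshape(-1,3)-G)@frame(yaw,dn);P=P[np.isfinite(P[:,0])]
    m=(abs(P[:,0])<.075)&(abs(P[:,1])<.05)&(abs(P[:,1])>.009)&(P[:,2]>-.02)&(P[:,2]<.016);P=P[m]
    for _ in range(4):
        A=np.c_[np.ones(len(P)),P[:,:2]];c=np.linalg.lstsq(A,P[:,2],rcond=None)[0];P=P[abs(P[:,2]-A@c)<.004]
    o=env.get_obs()
    q=lambda a:np.round(np.percentile(a,[.5,99.5])*1000,1)
    print("held: z mm",round(c[0]*1e3,1),"pitch,roll deg",np.round(np.degrees(c[1:]),1),"x",q(P[:,0]),"y",q(P[:,1]),"rect",rect(P)[1:],"w",round(o["gripper_width"],4),"F",round(o["gripper_force"],1),"t",o["clock"])
def pick(G,yaw,phi=PHI,up=.08,open_=.03):
    G=np.array(G);claw.command_gripper(open_)
    goJ(G+[0,0,up],yaw,0,phi); goL(G+[0,0,.0],yaw,0,.1,phi=phi)
    claw.command_gripper(0.0,70)
    print("gripped",np.round(env.get_obs()["gripper_width"],4),env.get_obs()["clock"])
def zv(z): return np.array([0,0,z])
E
cat > s1.py <<'E'
from ops import *
pick([.6168,-.2092,.0316],BY,up=.10)
ex=frame(BY,0)[:,0]
F=np.array([.6168,-.2092,.0316])-ex*.055
for dn,l in((3,.0008),(6,.0012),(10,.0015)):
    goL(F+zv(l)+frame(BY,dn)[:,0]*.055,BY,dn,.03)
    print(dn,np.round(env.get_obs()["contact_force"],1))
goL(F+zv(.0015)+frame(BY,10)[:,0]*.074,BY,10,.04);print(np.round(env.get_obs()["contact_force"],1))
goL(now(BY,10)+zv(.13),BY,10,.1)
check(BY,10,name="c1")
E
python3 s1.py
```

```text
gripped 0.0091 6.825
3 [ 0.1  0.4 -2.4]
6 [-0.5  0.6 -1.8]
10 [ 0.1  0.2 -1.6]
[-0.7 -1.5 -1.8]
held: z mm 2.6 pitch,roll deg [-0.3  0. ] x [-45.8  54.5] y [-35.9  34.9] rect (array([107.8,  72.1]), -0.0) w 0.0093 F 68.2 t 9.9333
```

```bash
cat >> ops.py <<'E'
def rackG(slot,dx=0,dz=0):
    e=frame(RY,0); return np.array([*RO,0])+e[:,0]*(.0157+dx)+e[:,1]*slot+zv(.051+dz)
def rackxz(G): return np.round(((G-np.array([*RO,0]))@frame(RY,0))*1000,1)
def over(slot): goL(rackG(slot,-.003,.07),RY,55,.2); check(RY,55)
def place(slot,dy=0,dx=-.003,dh=.0,name="rack"):
    """dh: how much lower (along plate normal) the plate really is than assumed"""
    sh=lambda G:G+frame(RY,55)[:,2]*dh
    goL(sh(rackG(slot+dy,dx,.012)),RY,55,.1)
    e=frame(RY,0)[:,0]
    h=goL(sh(rackG(slot+dy,dx,-.006)),RY,55,.015,4); print("down",h,rackxz(now(RY,55)-frame(RY,55)[:,2]*dh),np.round(env.get_obs()["contact_force"],1))
    h=goL(now(RY,55)+e*.012,RY,55,.015,4); G=now(RY,55);print("back",h,rackxz(G-frame(RY,55)[:,2]*dh),np.round(env.get_obs()["contact_force"],1))
E
cat > s2.py <<'E'
from ops import *
G=now(BY,10)
goL(G+np.array([0,.06,.06]),BY,35,.15)
goL(rackG(-.118,-.02,.12),RY,55,.25)
over(-.118)
place(-.118,dh=.003)
im,W,d=cloud("wrist","p1")
E
python3 s2.py
```

```text
held: z mm 3.2 pitch,roll deg [-0.1 -0. ] x [-45.6  54.8] y [-35.8  35.1] rect (array([108.2,  72. ]), -0.0) w 0.0091 F 72.4 t 12.6833
down True [  12.8 -118.    50.2] [-1.7 -0.3  5.7]
back True [  13.  -118.    50.2] [-3.1 -1.2  7.4]
```

```bash
cat > s3.py <<'E'
from ops import *
def rel(): 
    G=now(RY,55)-frame(RY,55)[:,2]*.003; return rackxz(G),np.round(env.get_obs()["contact_force"],1)
e=frame(RY,0)[:,0]
goL(now(RY,55)+zv(.0015),RY,55,.02); env.hold(.2); print(rel())
for k in range(4):
    h=goL(now(RY,55)+e*.002,RY,55,.02,8); env.hold(.15); print(h,rel())
    if h: break
E
python3 s3.py
```

```text
(array([  12.7, -117.9,   51.3]), array([-0.6, -0.3, -2.3]))
False (array([  14.7, -117.9,   51.3]), array([-0.2,  0.7, -1.1]))
False (array([  16.3, -117.8,   51. ]), array([-3.8, -0.7,  0. ]))
False (array([  16.4, -117.7,   50.6]), array([-21.5,  -4.9,  15.5]))
False (array([  16.4, -117.6,   50.6]), array([-25.8,  -5.9,  19.6]))
```

View pics/p1.png

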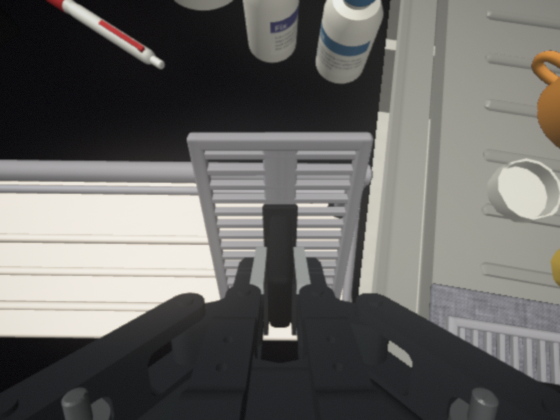

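The grille is at the far right slot, with its back against the rail near row 170 and the plate edge just inside the right post at (370,175). I'll ease off the pressure, settle it and release.

```bash
cat >> ops.py <<'E'
def st(dh=.003):
    print(rackxz(now(RY,55)-frame(RY,55)[:,2]*dh),np.round(env.get_obs()["contact_force"],1),round(env.get_obs()["gripper_width"],4))
def release(back=.09):
    claw.command_gripper(.028); env.hold(.3)
    rt=R.from_quat(np.roll(env.get_obs()["tcp_rot"],-1)).as_matrix()
    env.move_l(env.get_obs()["ee_pos"]-rt[:,2]*.05,None,.08)
    env.move_l(env.get_obs()["ee_pos"]-rt[:,2]*(back-.05)+zv(.04),None,.15)
def leaning(slot,name=None,verbose=True):
    """slope of the grille in slot, from the wrist camera"""
    im,W,d=cloud("wrist",name);e=frame(RY,0)
    P=(W.reshape(-1,3)-np.array([*RO,0]))@e;P=P[np.isfinite(P[:,0])]
    m=(abs(P[:,1]-slot)<.045)&(abs(P[:,1]-slot)>.01)&(P[:,2]>.022)&(P[:,2]<.12)&(P[:,0]>-.03)&(P[:,0]<.07);P=P[m]
    u=np.array([np.cos(np.radians(55)),0,np.sin(np.radians(55))]);n=np.array([-u[2],0,u[0]])
    a=P@u;b=P@n
    for _ in range(6):
        c=np.polyfit(a,b,1);k=(b-np.polyval(c,a))>-.0025;k&=(b-np.polyval(c,a))<.004;a,b,P=a[k],b[k],P[k]
    print("slope",round(55+np.degrees(np.arctan(c[0])),1),"n",len(a),"y",np.round(np.percentile(P[:,1],[1,99])*1000,1),"top z",round(P[:,2].max()*1000,1),"t",env.get_obs()["clock"])
E
cat > s4.py <<'E'
from ops import *
e=frame(RY,0)[:,0]
goL(now(RY,55)-e*.003,RY,55,.02);env.hold(.1);st()
p,q=tcp(now(RY,55),RY,55)
h=goL(now(RY,55)-zv(.004)-e*.0,RY,55,.01,3);env.hold(.1);print(h);st()
release(); st()
leaning(-.118,"p2")
E
python3 s4.py
```

```text
[  13.8 -117.7   50.7] [ 0.2 -0.  -1.6] 0.0089
True
[  13.8 -117.7   50.3] [-1.   0.2  5.9] 0.0088
[ -32.9 -117.6  165.6] [-1.3  0.7 -0.1] 0.0277
slope 53.3 n 4184 y [-156.   -82.7] top z 98.5 t 19.6
```

View pics/p2.png

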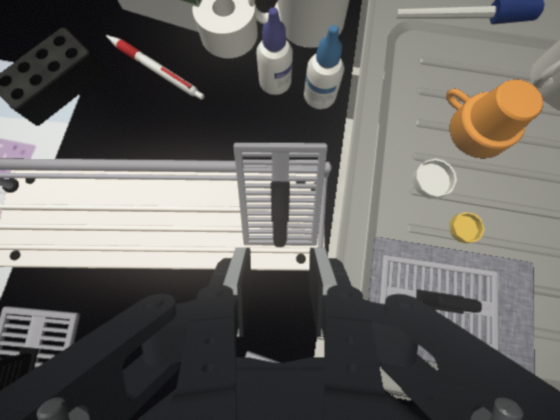

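The used grille leans correctly at columns 237–327 and stays put. Next is washed_1, with a fresh clear view first.

```bash
cat >> ops.py <<'E'
def locate(x,y,zb,hov=.14,name=None,z=.25):
    env.move_to([x+hov,y,z],quat(tool(0)));env.hold(.3);im,W,d=cloud("wrist",name)
    (c,s,a),zt,n=tab(W,x,y,zb);print("tab",c,s,a,zt,n)
    c=c/1000
    for _ in range(3):
        e=frame(np.radians(a),0)[:2,:2];P=roi(W,x-.12,x+.12,y-.12,y+.12,zb+.0025,zb+.0085);L=(P[:,:2]-c)@e
        k=(abs(L[:,0])<.064)&(abs(L[:,1])<.045);rc,rs,ra=rect(P[k]);a=a+((ra-a+45)%90-45)
        q=np.percentile(L[k],[.3,99.7],axis=0)
    print("plate",rc,rs,ra,"edges in tab frame",np.round(q*1000,1).tolist(),"t",env.get_obs()["clock"])
    return rc/1000,np.radians(a)
E
python3 - <<'E'
from ops import *
print(locate(.451,.140,0,name="l1"))
E
```

```text
tab [446.4 140. ] [36.1  9.8] -8.5 0.045 205
plate [449.3 135.2] [119.7  80.5] -9.0 edges in tab frame [[-55.0, -35.7], [54.9, 35.8]] t 20.7083
(array([0.4493, 0.1352]), np.float64(-0.15707963267948966))
```

```bash
cat >> ops.py <<'E'
def lean(slot,dh=.003,dx=-.003):
    sh=frame(RY,55)[:,2]*dh; e=frame(RY,0)[:,0]; u=frame(RY,55)[:,0]
    goL(rackG(slot,dx,.012)+sh,RY,55,.1)
    h=goL(rackG(slot,dx,-.006)+sh,RY,55,.015,4);print("down",h);st()
    goL(now(RY,55)+zv(.0015),RY,55,.02);env.hold(.15)
    f0=env.get_obs()["contact_force"];G=now(RY,55)
    for k in range(1,15):
        goL(G+e*.0006*k,RY,55,.02);env.hold(.05);f=env.get_obs()["contact_force"]-f0
        if f[:2]@e[:2]<-3.5: break
    print("rail",k);st()
    G=now(RY,55)
    h=goL(G-u*.005,RY,55,.012,4);print("floor",h);env.hold(.05);st()
def carry(G,yaw,slot):
    goL(np.array(G)+zv(.03),yaw,0,.08);goL(np.array(G)+zv(.13),yaw,0,.15)
    check(yaw,0)
    goL(rackG(slot,-.05,.09),RY,55,.2); goL(rackG(slot,-.003,.06),RY,55,.2); check(RY,55)
E
cat > s5.py <<'E'
from ops import *
G=[.4464,.140,.0];y=np.radians(-8.7)
pick(G,y); carry(G,y,-.039); lean(-.039)
E
python3 s5.py
```

```text
gripped 0.009 23.05
held: z mm 3.8 pitch,roll deg [ 0.1 -0. ] x [-44.6  53.8] y [-36.   34.8] rect (array([105.7,  72.2]), -0.1) w 0.009 F 68.1 t 24.6417
held: z mm 4.5 pitch,roll deg [0.3 0. ] x [-44.1  54.2] y [-35.8  35.1] rect (array([105.8,  72.4]), -0.1) w 0.0094 F 68.1 t 26.475
down True
[ 13.2 -38.9  55.3] [1.3 0.7 2.6] 0.0087
rail 14
[ 21.  -39.   56.2] [-0.2 -0.4 -1.2] 0.009
floor False
[ 18.2 -39.   52.2] [ 0.4  0.  -1.3] 0.0091
```

```bash
cat >> ops.py <<'E'
def settle(dh,fz=4,fx=3.5):
    e=frame(RY,0)[:,0]; u=frame(RY,55)[:,0]
    h=goL(now(RY,55)-u*.008,RY,55,.012,fz);print("floor",h);env.hold(.05);st(dh)
    goL(now(RY,55)+u*.001,RY,55,.02);env.hold(.15);st(dh)
    f0=env.get_obs()["contact_force"];G=now(RY,55)
    for k in range(1,12):
        goL(G+e*.0006*k,RY,55,.02);env.hold(.05);f=env.get_obs()["contact_force"]-f0
        if f[:2]@e[:2]<-fx: break
    print("rail",k);st(dh)
    h=goL(now(RY,55)-u*.004,RY,55,.012,fz);print("floor",h);env.hold(.05);st(dh)
E
python3 - <<'E'
from ops import *
settle(.0015)
E
```

```text
floor True
[ 15.9 -38.9  51.1] [-1.1  0.   5. ] 0.0089
[ 15.9 -39.   51.3] [ 0.3  0.2 -1.9] 0.0091
rail 3
[ 17.3 -38.9  51.2] [-7.1 -1.2  4.5] 0.0091
floor True
[ 17.2 -38.9  51.1] [-2.6 -0.5  4.4] 0.0092
```

```bash
python3 - <<'E'
from ops import *
release(); leaning(-.039); leaning(-.118)
goL(now(RY,55)+zv(.05)-frame(RY,0)[:,0]*.05,RY,55,.2)
print(locate(.4548,.3628,0,name="l2"))
E
```

```text
slope 54.8 n 4377 y [-83.4  -3.8] top z 100.1 t 37.2
slope 53.3 n 4219 y [-155.8  -73.4] top z 98.8 t 37.25
tab [454.4 362.8] [34.9  9.9] 4.4 0.0449 207
plate [456. 363.] [114.8  72. ] 4.7 edges in tab frame [[-54.6, -35.8], [54.9, 35.7]] t 38.9417
(array([0.456, 0.363]), np.float64(0.08203047484373345))
```

```bash
cat > s6.py <<'E'
from ops import *
G=[.4544,.3628,.0];y=np.radians(4.5)
pick(G,y); carry(G,y,.039)
goL(rackG(.039,-.001,.008)+frame(RY,55)[:,2]*.0015,RY,55,.08); st(.0015)
settle(.0015)
E
python3 s6.py
```

```text
gripped 0.0092 41.275
held: z mm 3.6 pitch,roll deg [ 0.1 -0.1] x [-45.  54.] y [-35.9  34.9] rect (array([107.4,  72.2]), -0.1) w 0.009 F 68.1 t 42.8667
held: z mm 4.4 pitch,roll deg [0.2 0. ] x [-44.6  54.4] y [-35.8  35. ] rect (array([107.2,  72.2]), -0.0) w 0.0092 F 68.1 t 44.6583
[14.8 39.  59. ] [ 0.1  0.7 -0.3] 0.0092
floor True
[12.8 39.1 55.9] [1.2 1.2 3.3] 0.0089
[12.9 39.  56.2] [-0.4 -0.2 -1.6] 0.009
rail 11
[19.6 39.  56.2] [ 0.3 -0.4 -2. ] 0.0089
floor False
[17.3 39.  52.9] [ 0.3  0.7 -1.7] 0.0093
```

```bash
python3 - <<'E'
from ops import *
settle(.0015)
if env.get_obs()["contact_force"][2]>3: 
    release(); leaning(.039)
    goL(now(RY,55)+zv(.05)-frame(RY,0)[:,0]*.05,RY,55,.2)
    env.move_to([.56,.28,.3],quat(tool(0)));env.hold(.2)
    leaning(.039,"r3");leaning(-.039);leaning(-.118)
E
```

```text
floor True
[16.1 39.1 51. ] [ 0.2 -0.2  4.6] 0.0093
[16.2 39.  51.1] [-0.3 -0.2 -0.8] 0.0093
rail 3
[17.7 38.9 51. ] [-4.1 -0.8  3.8] 0.0087
floor True
[17.6 39.  51. ] [-0.8 -2.   4.5] 0.009
slope 54.7 n 4525 y [-5.5 74.1] top z 99.9 t 54.4167
slope 54.8 n 2358 y [-5.5 73.8] top z 100.5 t 55.9
slope 54.7 n 2573 y [-83.4   5.5] top z 100.2 t 55.95
slope 53.3 n 2382 y [-155.5  -73.4] top z 99.8 t 56.0
```

View pics/r3.png

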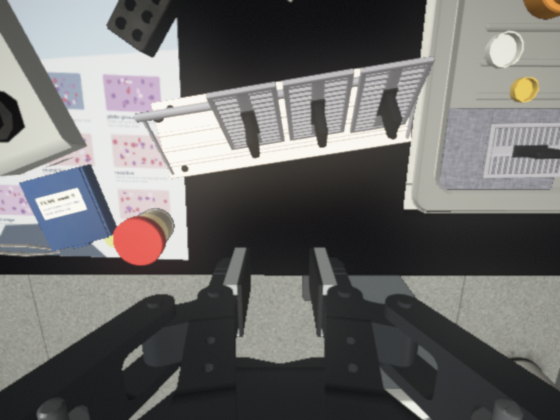

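All three grilles lean side by side at columns 215–430, with tabs to the front. Next is the clean grille.

```bash
python3 - <<'E'
from ops import *
print(locate(.5797,-.0025,.0055,hov=.10,name="l3",z=.28))
im,W,d=cloud("wrist","l3b")
P=roi(W,.52,.72,-.3,-.12,.038,.055);print("bath rim",rect(P))
B=np.array([*BO,0]);L=(W.reshape(-1,3)-B)@frame(BY,0);L=L[np.isfinite(L[:,0])]
m=(abs(L[:,0])<.075)&(abs(L[:,1])<.03)&(L[:,2]>.042)&(L[:,2]<.055);h,e=np.histogram(L[m,0]*1000,bins=np.arange(-75,76,2));print([(int(a),int(b)) for a,b in zip(e,h) if b>8])
m=(abs(L[:,1])<.06)&(abs(L[:,0])<.03)&(L[:,2]>.04)&(L[:,2]<.055);h,e=np.histogram(L[m,1]*1000,bins=np.arange(-60,60,2));print([(int(a),int(b)) for a,b in zip(e,h) if b>8])
m=(abs(L[:,0])<.056)&(abs(L[:,0])>.049)&(abs(L[:,1])<.03)&(L[:,0]>0);print("back ledge z",np.percentile(L[m,2],[25,50,75]))
E
```

```text
tab [579.1 -35. ] [9.1 7.6] -1.4 0.0491 47
plate [593.  -36.5] [99.7 86.5] 1.1 edges in tab frame [[-35.6, -44.9], [63.3, 41.4]] t 57.525
(array([ 0.593 , -0.0365]), np.float64(0.019198621771937627))
bath rim (array([ 616.2, -209.1]), array([125. ,  86.7]), -1.7)
[(-63, 24), (-61, 66), (-59, 73), (-57, 63), (-55, 66), (-53, 70), (-51, 63), (-49, 69), (-47, 69), (-45, 47), (57, 61), (59, 93), (61, 64)]
[(-44, 15), (-42, 74), (-40, 126), (-38, 31), (38, 53), (40, 83), (42, 84)]
back ledge z [0.03009696 0.03053938 0.03111177]
```

View pics/l3b.png

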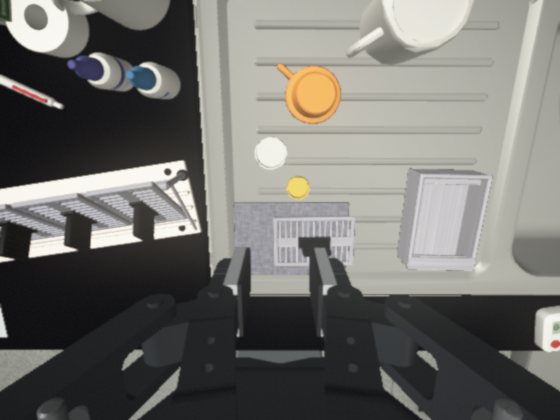

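The clean grille has been knocked toward the bath; its tab is now at about (315,243) and it partly overhangs the mat's right edge at column 352. The bath is empty. I'll locate the grille again.

```bash
python3 - <<'E'
from ops import *
print(locate(.582,-.045,.0055,hov=.15,name="l4",z=.28))
E
```

```text
tab [579.2 -48.6] [35.2  8.7] 89.3 0.0496 180
plate [578.6 -43.4] [86.5 73.1] -89.0 edges in tab frame [[-37.8, -35.6], [47.0, 36.5]] t 58.3
(array([ 0.5786, -0.0434]), np.float64(1.5882496193148397))
```

```bash
python3 - <<'E'
from ops import *
im,W,d=cloud("wrist","l5")
L=(W.reshape(-1,3)-np.array([.5792,-.0486,0]))@frame(np.radians(89.3),0);L=L[np.isfinite(L[:,0])]
for a in range(-64,64,8):
    m=(L[:,0]*1000>a)&(L[:,0]*1000<a+8)&(abs(abs(L[:,1])-.0335)<.0015);print(a,m.sum(),np.round(np.percentile(L[m,2],[20,50,80])*1000,1))
E
```

```text
-64 4 [-2.8 -2.2 -1.4]Traceback (most recent call last):
  File "<stdin>", line 5, in <module>
    return _quantile_unchecked(
        a, q, axis, out, overwrite_input, method, keepdims, weights)
    return _ureduce(a,
                    func=_quantile_ureduce_func,
    ...<5 lines>...
                    overwrite_input=overwrite_input,
                    method=method)
    r = func(a, **kwargs)
    result = _quantile(arr,
                       quantiles=q,
    ...<2 lines>...
                       out=out,
                       weights=wgt)
    slices_having_nans = np.isnan(arr[-1, ...])
                                  ~~~^^^^^^^^^
IndexError: index -1 is out of bounds for axis 0 with size 0
```

View pics/l5.png

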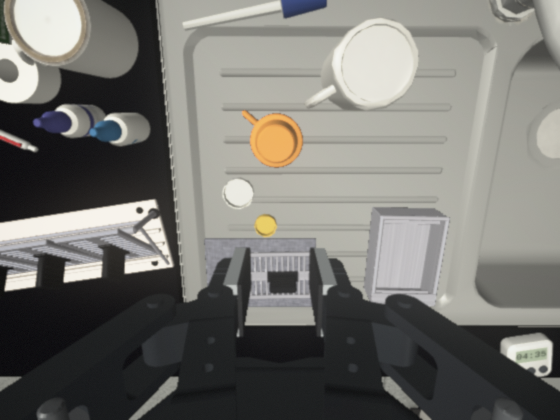

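The open fingers hide only the plate's ends in this view. The tab centre and yaw are well measured, so I'll pick it up.

```bash
cat > s7.py <<'E'
from ops import *
PH=np.radians(-10);G=np.array([.5792,-.0486,.0055]);y=np.radians(89.3)
pick(G,y,PH); check(y,0,PH)
goL(G+zv(.03),y,0,.08,phi=PH); goL(G+zv(.13),y,0,.12,phi=PH); check(y,0,PH)
y2=np.radians(-1.4);B=np.array([*BO,0])
goL(B+frame(y2,0)@[.03,0,.16],y2,10,.15,phi=PH); check(y2,10,PH,"k1")
E
python3 s7.py
```

```text
gripped 0.0089 61.1167
held: z mm -0.3 pitch,roll deg [-1.3  0.1] x [-35.3  74.7] y [-49.6  49.7] rect (array([116.3, 100. ]), 0.0) w 0.0088 F 70.1 t 61.3667
held: z mm 2.8 pitch,roll deg [0.3 0.1] x [-31.1  55. ] y [-34.7  36.4] rect (array([89.8, 72.4]), 0.1) w 0.0089 F 69.1 t 63.125
held: z mm 2.9 pitch,roll deg [0.3 0. ] x [-31.4  54.9] y [-36.   35.2] rect (array([89.1, 72.2]), 0.2) w 0.0091 F 69.2 t 65.1167
```

```bash
cat > s8.py <<'E'
from ops import *
PH=np.radians(-10);y=np.radians(-1.4);Z0=.0319
S=np.array([*BO,Z0]); F=S-frame(y,0)[:,0]*.055
fc=lambda:print(np.round(env.get_obs()["contact_force"],1),np.round((now(y,dn,PH)-S)@frame(y,0)*1000,1))
dn=10;u=frame(y,10)[:,0]
goL(F+u*.075+zv(.04),y,10,.1,phi=PH);env.hold(.2);fc()
print(goL(F+u*.075+zv(.0018),y,10,.04,8,phi=PH));fc()
print(goL(F+u*.0555+zv(.0018),y,10,.025,8,phi=PH));fc()
check(y,10,PH,"k2")
E
python3 s8.py
```

```text
[-0.2 -0.3 -2. ] [19.6 -0.3 54.1]
False
[ 0.1  0.8 -1.6] [19.2 -0.1 15.2]
False
[-0.4  0.1 -1.8] [-0.2 -0.1 11.6]
held: z mm 2.8 pitch,roll deg [-1.2  0. ] x [-32.3  54.8] y [-42.7  42. ] rect (array([90.8, 86.3]), 0.1) w 0.0089 F 69.1 t 68.5167
```

View pics/k2.png

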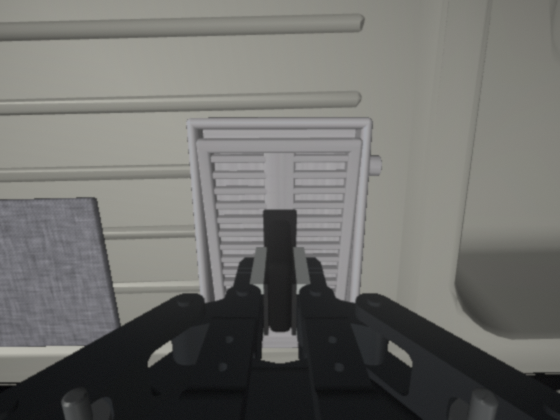

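The insertion met no contact force. The raised plate (columns 200–365) lies centred between the bath walls (188–372). Lowering the back edge now.

```bash
cat > s9.py <<'E'
from ops import *
PH=np.radians(-10);y=np.radians(-1.4);Z0=.0319
S=np.array([*BO,Z0]); F=S-frame(y,0)[:,0]*.055
fc=lambda:print(np.round(env.get_obs()["contact_force"],1),np.round((now(y,dn,PH)-S)@frame(y,0)*1000,1),env.get_obs()["gripper_width"])
for dn,l in((7,.0014),(4,.001),(2,.0008),(0,.0006)):
    h=goL(F+zv(l)+frame(y,dn)[:,0]*.0552,y,dn,.02,10,phi=PH);print(dn,h);fc()
    if h: break
else:
    print(goL(S+zv(-.004),y,0,.01,4,phi=PH));fc()
    claw.command_gripper(.028);env.hold(.3)
    env.move_l(env.get_obs()["ee_pos"]+zv(.06),None,.08)
    env.move_to([BO[0]+.10,BO[1],.28],quat(tool(0)));env.hold(.3)
    im,W,d=cloud("wrist","k3");print(tab(W,*BO,.0315))
    L=(W.reshape(-1,3)-S)@frame(y,0);L=L[np.isfinite(L[:,0])]
    for a,b in((-.043,-.03),(-.03,0),(0,.03),(.03,.053)):
        m=(L[:,0]>a)&(L[:,0]<b)&(abs(abs(L[:,1])-.033)<.002);print(a,m.sum(),np.round(np.percentile(L[m,2],[20,50,80])*1000,1))
E
python3 s9.py
```

```text
7 False
[-0.8 -0.5 -1.3] [0.1 0.1 7.8] 0.00910516998361395
4 False
[ 0.1  0.3 -1.9] [0.3 0.  4.7] 0.00858314678999175
2 False
[-0.6 -0.1 -0.7] [0.2 0.1 2.7] 0.00899224732241494
0 False
[-1.4  0.4  2.2] [ 0.1 -0.1  0.8] 0.008981130205091082
True
[ 0.2 -0.4  5. ] [ 0.1 -0.1  0.8] 0.008847893558078718
((array([ 616.5, -210.1]), array([35.3,  9.4]), -0.2), 0.0754, 232)
-0.043 60 [3.7 4.7 5.4]
-0.03 138 [3.8 4.6 5.3]
0 153 [3.5 4.6 5.3]
0.03 117 [4.  4.7 5.4]
```

```bash
python3 - <<'E'
from ops import *
env.move_to([.56,.05,.35],quat(tool(0)));env.hold(.3)
for s in(.039,-.039,-.118): leaning(s,"z1")
E
```

```text
slope 54.6 n 1732 y [-5.5 73.7] top z 100.4 t 74.0833
slope 54.6 n 2005 y [-83.5   5.6] top z 100.9 t 74.1333
slope 53.3 n 2009 y [-156.8  -73.4] top z 99.6 t 74.1833
```

View pics/z1.png

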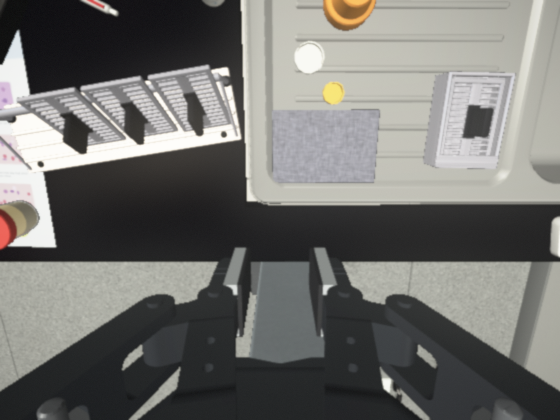

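The final view shows three grilles leaning on the rack (columns 20–230), the clean one seated in the bath (475,120), and the mat and strip empty. The cup and timer are undisturbed.

```bash
python3 -c "
from rig import close_job
print(close_job())"
```

```text
the job is handed in; nothing more can be done
None
```

I handed the job in at about 74 s on the robot's clock: the used grille and both washed grilles (there was no third) lean side by side on the rack at measured slopes of 53.3°, 54.6° and 54.6°, the used one being the shallowest; the clean grille, which had been knocked aside and was found again, lies flat on both ledges under the bath's front lip; and the cup and timer were left alone.

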